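# Make up two injection kits

### The arm

A 7-joint arm with a two-finger parallel gripper is mounted at the origin on the work surface. World frame = base frame: x ahead of the robot, y to its left, z up, the work surface at z = 0. Lengths are in m, angles in rad, forces in N, time in s.
With the tool pointing down it reaches from about 0.35 to 0.9 m from the base axis. Payload 19.9 kg.
Tool frame: the origin (TCP) lies where the fingers leave the gripper's body, on its centre line; the fingertips stand 73 mm ahead of it and the grasp point (between the pads) lies 54 mm ahead of it; z points along the fingers, y is the line along which they close (so a half turn about z gives the same grasp; the last joint's range is limited). The gripper opens to 85 mm and grips with 20 to 120 N. Pads are 22 mm wide; open, the fingers measure 114 mm over their backs; the gripper's body (76 mm by 85 mm) begins 54 mm behind the grasp point. The pads swing forward as they close: fully open they stand 13 mm farther back than shut.
Start: joints at [1.308, 0.417, -0.01, 1.614, 0.005, 1.111, -0.053], TCP at [0.137, -0.61, 0.304] pointing down, gripper open.
Joint ranges: [-2.81, 2.81], [-0.39, 2.02], [-1.27, 1.25], [0.06, 2.57], [-1.19, 4.33], [0.19, 2], [-2.82, 2.82]. Speed limits (rad/s): [1.89, 1.89, 2.39, 2.39, 3.01, 3.01, 3.01].

### API

Orientations are given as a unit quaternion [w, x, y, z].
In Python, from station import env gives the robot as it stands. The module is installed in compiled form; this text tells all that it offers. Calls block until the motion is done:
- env.reach(position, orientation): joint-space move of the TCP to a pose.
- env.move_straight(position, velocity=0.15, rot=None): straight line of the TCP; rot=None keeps the orientation; velocity is the mean speed in m/s.
- env.move_j(angles): joint-space move.
- env.move_gripper(opening, strength=None): finger opening in m; strength is the grip in N (None keeps the last); returns when the fingers have stopped.
- env.wait(seconds).
- env.solve_ik(position, orientation): joint angles nearest the present ones, or None.
- env.sense(): the state.
- env.capture(name): name is "scene" or "side" or "wrist"; returns a dict with "color" (400x640x3 uint8, blue, green, red), "z_map" (400x640 float32, m along the optical axis (not along the pixel's ray), 0 where there is no reading), "fovy" (degrees; the focal length in pixels is half the picture's height over the tangent of half this angle, whatever the lens; pixels are square), "cx", "cy" (the principal point, pixels), "extrinsics" (4x4, takes a point from world to camera coordinates); the wrist camera has in their place "tool_from_camera" (4x4, takes a point from camera to tool coordinates, whose origin is the TCP and whose axes are the flange's). Camera axes: x right, y down, z forward; pixel columns grow to the right and rows downward; lengths in m; the calibration is good to about 2 mm. A picture is of the moment at which its call begins: read the wrist's pose just before it.
A pose or a line that the arm cannot do raises env.IKError and nothing moves.
- env.sign_off(): hands the job in; it is judged then, once.
Trained networks look in a picture, given as the dict that the camera call returned (one of the last four; its "shot" number tells which), for a name from the list of things; names that differ only in an ending like _2 or _b are one class to them, and where a whole thing is asked for, a point or a joint stands for the part that bears it (a point fixed in the world has none). Each returns a list of dicts, best first, with "p" (0 to 1); they miss things now and then, are a little off and sometimes report something else, mostly with a low value. They report only what shows in the picture. A call takes as long as a camera call. They do not tell look-alikes from the thing itself.
- env.trace(thing, picture): "pixels" (400x640 bool, what is visible of it) and "extent" ([left, top, right, bottom] in pixels, round what is visible of it).
- env.landmark_of(thing, picture): "location" ([row, column] in pixels: a listed point, or the origin of a listed thing).
The state is a dict: "t": time; "q": joint angles; "qd": joint speeds; "tau": joint torques, N m; "eef_pos": TCP position; "tool_rot": TCP orientation; "force": force on the tool from outside, world axes, zero at the start; "ft_torque": the same for the moment, N m; "finger_gap": finger opening in m; "grasp_force": force on a finger pad.
Only numpy, scipy, OpenCV 4.12 (cv2) and the standard library are available. Lean on these libraries where they do the work, as an engineer would, in place of code of your own. Each camera call takes 0.05 s, during which the arm holds its last target. There are 200 camera calls.

### The job

Make up two injection kits from the stock in the middle of the table. First finish the long narrow tray: the long syringe lying flat in its long compartment and the large vial standing in its short one, with the other kit's things still lying where they were. Then fill the square tray: the short syringe lying flat along its long compartment, the small vial standing in the narrower pocket and the tape roll lying flat in the wider pocket. Never let a vial tip over, and leave the white swab carton where it is.

Things in the scene. Friction and masses are not known exactly. Their poses are not given: they have to be found in the camera images.
- long_syringe: The longer syringe, capped, 124 mm long: clear barrel 20 mm in diameter and 76 mm long, finger wings 32 mm wide at its rear end, then a thin white plunger; 20 mm high, about 30 g. Rests flat; the wings stop it rolling. Origin: on the underside, below mid-barrel; x along the syringe towards the needle cap, z up. At the start x points away from the robot within 0.4 rad.
- short_syringe: The shorter syringe, capped, 90 mm long: clear barrel 14 mm in diameter and 56 mm long, finger wings 24 mm wide at its rear end, then a thin white plunger; 14 mm high, about 18 g. Rests flat; the wings stop it rolling. Origin: on the underside, below mid-barrel; x along the syringe towards the needle cap, z up. At the start x points away from the robot within 0.4 rad.
- large_vial: The larger amber glass vial with paper label and aluminium cap, standing: 32 mm in diameter up to 42 mm, narrower neck and a 22 mm cap above, 62 mm high in all, about 60 g. Origin: centre of its underside, z up along its axis; any yaw.
- small_vial: The smaller amber glass vial with paper label and aluminium cap, standing: 22 mm in diameter up to 28 mm, narrower neck and a 15 mm cap above, 42 mm high in all, about 25 g. Origin: centre of its underside, z up along its axis; any yaw.
- tape_roll: Roll of paper tape lying flat: a ring 50 mm in outer diameter, 38 mm hole, 30 mm high, about 35 g. Origin: centre of its underside, z up; any yaw.
- swab_carton: White swab carton with a blue band and a dark slot on top, 60 (x) x 40 (y) x 30 mm high, standing among the stock. Not part of a kit: leave it. Origin: centre of its underside.
- long_tray: Long narrow tray, blue floor, white walls, 226 (x) x 80 (y) mm, one wall across it. Fixed, left or right. Origin: centre of underside, x away from the robot within 0.5 rad. Floor 2 mm above the table, walls 4 mm thick, tops 10 mm above the table. Long compartment 150 x 72 mm inside, its centre at x = -34 mm, y = 0; short compartment 64 x 72 mm inside, its centre at x = +77 mm, y = 0.
- square_tray: Nearly square tray, blue floor, white walls, 140 (x) x 148 (y) mm. Fixed, left or right. Origin: centre of underside, x away from the robot within 0.5 rad. Floor 2 mm above the table, walls 4 mm thick, tops 10 mm above the table. Insides: long compartment 132 (x) x 68 mm, centre x = 0, y = +36; two pockets 68 mm in y: narrower 52 mm in x, centre x = -40, y = -36; wider 76 mm in x, centre x = +28, y = -36.
Things that resemble listed ones, but are neither listed nor needed, are in the scene too. Leave any red look-alike of the tape_roll alone.

How it is judged:
On the way:
1. the long tray's kit is complete and released while the short syringe, the small vial and the tape roll are still within 30 mm of their starts (x of long_syringe in the frame of long_tray between -0.051 and -0.017 m and y of long_syringe in the frame of long_tray between -0.026 and 0.026 m and z of long_syringe in the frame of long_tray between -0.002 and 0.006 m and angle between long_syringe's own z axis and vertical below 0.2 rad and angle between the x axis of long_syringe and the x axis of long_tray, either way round below 0.4 rad and linear speed of each of long_syringe, large_vial below 0.02 m/s and contact force between the fingers and long_syringe below 0.1 N and x of large_vial in the frame of long_tray between 0.059 and 0.095 m and y of large_vial in the frame of long_tray between -0.022 and 0.022 m and z of large_vial in the frame of long_tray between -0.002 and 0.006 m and angle between large_vial's own z axis and vertical below 0.12 rad and contact force between the fingers and large_vial below 0.1 N and distance of each of short_syringe, small_vial, tape_roll from where it was at the start of the episode below 0.03 m), for 0.2 s.
At the end, for the whole second after the job is handed in: Each syringe flat (along its long compartment to 0.4 rad), each vial upright (0.12 rad) and the tape roll flat, each on the floor of its own compartment (underside within 4 mm of it), all released and at rest; the swab carton within 30 mm of its start (x of long_syringe in the frame of long_tray between -0.051 and -0.017 m and y of long_syringe in the frame of long_tray between -0.026 and 0.026 m and z of long_syringe in the frame of long_tray between -0.002 and 0.006 m and angle between each of long_syringe, short_syringe's own z axis and vertical below 0.2 rad and angle between the x axis of long_syringe and the x axis of long_tray, either way round below 0.4 rad and linear speed of each of long_syringe, large_vial, short_syringe, small_vial, tape_roll below 0.02 m/s and contact force between the fingers and long_syringe below 0.1 N and x of large_vial in the frame of long_tray between 0.059 and 0.095 m and y of large_vial in the frame of long_tray between -0.022 and 0.022 m and z of large_vial in the frame of long_tray between -0.002 and 0.006 m and angle between each of large_vial, small_vial, tape_roll's own z axis and vertical below 0.12 rad and contact force between the fingers and large_vial below 0.1 N and x of short_syringe in the frame of square_tray between -0.024 and 0.024 m and y of short_syringe in the frame of square_tray between 0.01 and 0.062 m and z of short_syringe in the frame of square_tray between -0.002 and 0.006 m and angle between the x axis of short_syringe and the x axis of square_tray, either way round below 0.4 rad and contact force between the fingers and short_syringe below 0.1 N and x of small_vial in the frame of square_tray between -0.057 and -0.023 m and y of small_vial in the frame of square_tray between -0.061 and -0.011 m and z of small_vial in the frame of square_tray between -0.002 and 0.006 m and contact force between the fingers and small_vial below 0.1 N and x of tape_roll in the frame of square_tray between 0.013 and 0.043 m and y of tape_roll in the frame of square_tray between -0.047 and -0.025 m and z of tape_roll in the frame of square_tray between -0.002 and 0.006 m and contact force between the fingers and tape_roll below 0.1 N and distance of swab_carton from where it was at the start of the episode below 0.03 m); the robot touches nothing.
It fails at once if a vial is tipped over (angle between any of large_vial, small_vial's own z axis and vertical above 0.6 rad).
It fails at once if the swab carton is disturbed (distance of swab_carton from where it was at the start of the episode above 0.03 m).
It also fails if it takes over 131 s, if anything falls off the work surface, if the arm or the gripper's body presses on something with over 40 N, if the wrist force passes 120 N, or if a joint passes its speed limit or range.

## Working session

There is one attempt and no reset: what is moved stays moved. The work goes in short steps, each a Python script; the robot and the scene stay as the last script left them, time stands still between calls to the robot, and variables do not carry over. Pictures are saved under pics/ and viewed, at most 14 in all, crops included, and the job is handed in when it is done.

```bash
mkdir -p pics; cat > h.py <<'E'
import numpy as np, cv2
from station import env
def K(p):
    f=p["color"].shape[0]/2/np.tan(np.radians(p["fovy"])/2); return f,p["cx"],p["cy"]
def w2c(p):
    return p["extrinsics"]
def cloud(p):
    f,cx,cy=K(p); z=p["z_map"]; v,u=np.mgrid[:400,:640]
    P=np.stack([(u-cx)/f*z,(v-cy)/f*z,z,np.ones_like(z)],-1)
    return (P@np.linalg.inv(p["extrinsics"]).T)[...,:3]
E
python3 - <<'E'
from h import *
s=env.sense();print(s["t"],s["eef_pos"],s["tool_rot"])
T=["long_syringe","short_syringe","large_vial","small_vial","tape_roll","swab_carton","long_tray","square_tray"]
for n in ["scene","side"]:
    p=env.capture(n);C=cloud(p);cv2.imwrite(f"pics/{n}0.png",p["color"])
    print(n,np.round(np.linalg.inv(p["extrinsics"])[:3,3],2))
    for t in T:
        for d in env.trace(t,p)[:3]:
            m=d["pixels"]&(p["z_map"]>0);Q=C[m]
            if len(Q): print(t,round(d["p"],2),d["extent"],np.round(np.median(Q,0),3),np.round(np.percentile(Q,2,0),3),np.round(np.percentile(Q,98,0),3))
        
E
```

```text
0.0 [ 0.13681116 -0.60957864  0.30327243] [-6.01047918e-04  9.93912137e-01  1.10173904e-01 -1.14070908e-04]
scene [ 0.9  -0.43  1.07]
long_syringe 0.64 [368.3, 179.6, 406.2, 205.3] [0.618 0.126 0.016] [0.561 0.117 0.007] [0.672 0.138 0.022]
short_syringe 0.5 [306.3, 247.1, 332.6, 268.3] [ 0.619 -0.128  0.012] [ 0.581 -0.138  0.003] [ 0.654 -0.118  0.016]
large_vial 0.58 [350.7, 215.7, 358.7, 230.7] [ 0.626 -0.01   0.044] [ 0.61  -0.018  0.009] [0.637 0.005 0.065]
tape_roll 0.79 [335.6, 143.4, 350.5, 167.6] [0.458 0.133 0.02 ] [ 0.437  0.109 -0.002] [0.482 0.155 0.034]
tape_roll 0.7 [330.8, 99.6, 345.5, 120.6] [0.341 0.235 0.021] [0.318 0.213 0.001] [0.364 0.259 0.032]
tape_roll 0.66 [350.3, 82.6, 371.5, 106.7] [0.349 0.326 0.018] [ 0.327  0.305 -0.001] [0.372 0.352 0.032]
swab_carton 0.6 [298.6, 174.5, 323.4, 199.7] [ 0.471 -0.005  0.028] [ 0.434 -0.027 -0.001] [0.498 0.028 0.034]
long_tray 0.94 [183.1, 258.6, 286.8, 323.7] [ 0.535 -0.327  0.002] [ 0.429 -0.39  -0.003] [ 0.638 -0.264  0.011]
long_tray 0.27 [349.3, 215.9, 358.3, 232.8] [ 0.626 -0.01   0.043] [ 0.609 -0.018  0.001] [0.
[... 550 characters left out ...]
0.028] [ 0.435 -0.144 -0.001] [ 0.457 -0.104  0.043]
tape_roll 0.94 [184.3, 140.2, 205.6, 161.0] [0.342 0.317 0.019] [0.319 0.303 0.002] [0.365 0.35  0.031]
tape_roll 0.88 [257.5, 169.4, 275.1, 194.5] [0.452 0.125 0.02 ] [0.428 0.106 0.001] [0.474 0.152 0.031]
tape_roll 0.58 [191.4, 159.5, 214.9, 184.0] [0.335 0.227 0.019] [ 0.311  0.211 -0.   ] [0.358 0.259 0.031]
swab_carton 0.88 [280.6, 208.4, 313.8, 234.2] [ 0.457 -0.013  0.029] [ 0.429 -0.03   0.001] [0.489 0.022 0.032]
long_tray 0.6 [367.8, 275.5, 478.9, 399.9] [ 0.52  -0.332  0.002] [ 0.424 -0.389 -0.   ] [ 0.636 -0.267  0.011]
square_tray 0.93 [225.2, 121.7, 290.4, 165.9] [0.496 0.29  0.002] [ 0.423  0.212 -0.001] [0.571 0.373 0.011]
```

```bash
python3 - <<'E'
import cv2
a=cv2.imread("pics/scene0.png")[70:330,170:440];cv2.imwrite("pics/a.png",cv2.resize(a,None,fx=2.2,fy=2.2,interpolation=2))
b=cv2.imread("pics/side0.png")[110:400,170:490];cv2.imwrite("pics/b.png",cv2.resize(b,None,fx=2,fy=2,interpolation=2))
E
```

```text
(no output)
```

View pics/a.png

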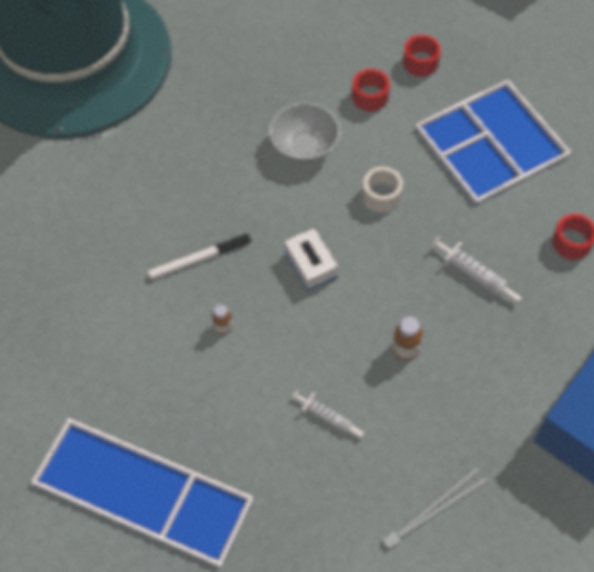

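View pics/b.png

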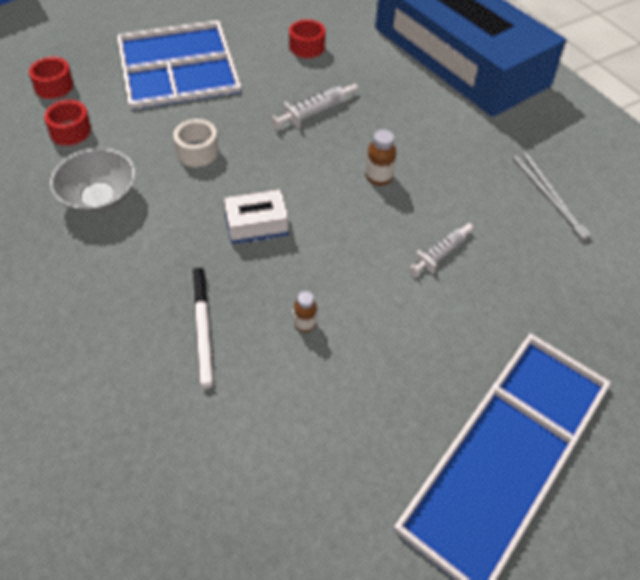

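White roll at scene px (343,155) is the tape roll. The rings at (338,110), (361,95) and (431,177) are red look-alikes, so I'll leave them. Both syringes, both vials, the carton at (311,187) and the trays match the network reports. Next I move to closer wrist looks.

```bash
cat >> h.py <<'E'
from scipy.spatial.transform import Rotation as R
def quat(psi): return [0,np.cos(psi/2),np.sin(psi/2),0]
def wrist():
    s=env.sense(); p=env.capture("wrist")
    T=np.eye(4); q=np.array(s["tool_rot"]); T[:3,:3]=R.from_quat(q[[1,2,3,0]]).as_matrix(); T[:3,3]=s["eef_pos"]
    p["extrinsics"]=np.linalg.inv(T@p["tool_from_camera"]); return p
def look(p,t):
    C=cloud(p); out=[]
    for d in env.trace(t,p):
        Q=C[d["pixels"]&(p["z_map"]>0)]
        if len(Q)>15: out.append((d["p"],d["extent"],Q))
    return out
def rect(Q):
    r=cv2.minAreaRect(Q[:,:2].astype(np.float32)*1000); (w,h),a=r[1],r[2]
    if h>w: w,h,a=h,w,a+90
    return np.round(np.array(r[0])/1000,4),round(w),round(h),round((a+90)%180-90,1)
E
python3 - <<'E'
from h import *
env.reach([0.50,-0.02,0.42],quat(0.0))
print(env.sense()["t"],env.sense()["eef_pos"])
p=wrist();cv2.imwrite("pics/w0.png",p["color"]);print(p["fovy"],np.round(p["tool_from_camera"],3).tolist(), np.round(np.linalg.inv(p["extrinsics"])[:3,3],3))
for t in ["long_syringe","short_syringe","large_vial","small_vial","tape_roll","swab_carton"]:
    for pr,e,Q in look(p,t)[:2]:
        zt=Q[:,2].max(); top=Q[Q[:,2]>np.percentile(Q[:,2],98)-.004]
        print(t,round(pr,2),np.round(e),rect(Q[Q[:,2]>.004]),"top",rect(top),round(float(np.percentile(Q[:,2],98)),3))
E
```

```text
3.3917 [ 0.50005371 -0.02073479  0.41984788]
65.93513597065042 [[-0.001, -0.965, -0.263, 0.067], [1.0, -0.001, -0.0, -0.0], [-0.0, -0.263, 0.965, -0.071], [0.0, 0.0, 0.0, 1.0]] [ 0.567 -0.021  0.491]
long_syringe 0.78 [210.  34. 233. 118.] (array([0.6135, 0.1267]), 120, 23, 9.0) top (array([0.6028, 0.1257]), 99, 23, 10.4) 0.022
short_syringe 0.91 [386.  43. 404. 110.] (array([ 0.6141, -0.1267]), 89, 18, 15.0) top (array([ 0.6135, -0.1262]), 88, 18, 16.2) 0.016
large_vial 0.32 [203. 167. 244. 203.] (array([0.455 , 0.1312]), 49, 49, 57.2) top (array([0.4548, 0.1314]), 49, 48, 56.8) 0.032
small_vial 0.68 [388. 180. 402. 198.] (array([ 0.4492, -0.1305]), 22, 17, -44.5) top (array([ 0.4476, -0.1323]), 14, 12, -86.7) 0.044
tape_roll 0.87 [151. 239. 188. 270.] (array([0.337 , 0.2355]), 49, 48, -10.6) top (array([0.3369, 0.2356]), 49, 48, -10.6) 0.032
tape_roll 0.64 [ 92. 235. 135. 269.] (array([0.3457, 0.3269]), 49, 48, 69.6) top (array([0.345 , 0.3272]), 49, 47, 69.6) 0.032
```

View pics/w0.png

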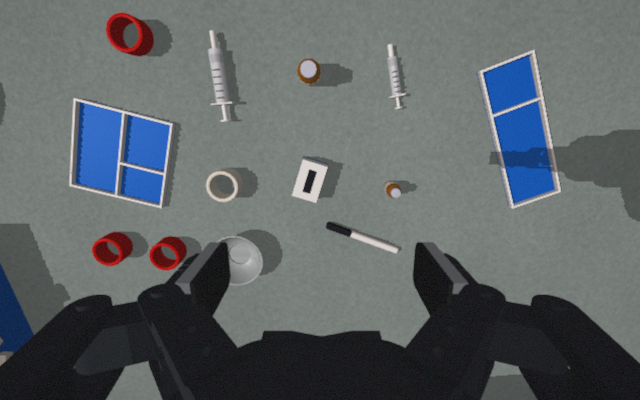

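The wrist view shows everything: tape roll (223,186), large vial cap (309,69), small vial (394,190), carton (311,180), syringes at (221,76) and (395,77). Both trays have their blue compartments clear, so I take compartment centres from the blue regions and the vial positions from their tops.

```bash
python3 - <<'E'
from h import *
p=wrist();C=cloud(p);z=C[...,2];ok=p["z_map"]>0
hsv=cv2.cvtColor(p["color"],cv2.COLOR_BGR2HSV)
b=((hsv[...,0]>100)&(hsv[...,0]<125)&(hsv[...,1]>150)&ok&(abs(z)<.02)).astype(np.uint8)
b[:, :60]=0
b=cv2.morphologyEx(b,cv2.MORPH_CLOSE,np.ones((2,2)))
n,l,st,c=cv2.connectedComponentsWithStats(b)
for i in range(1,n):
    if st[i,4]>200: print("floor",np.round(c[i]),rect(C[l==i]),np.median(z[l==i]).round(4))
for nm,(u,v),h,r in [("large",(309,69),.050,15),("small",(394,190),.034,14),("tape",(223,186),.022,24),("carton",(311,180),.024,28)]:
    m=np.zeros_like(ok);m[v-r:v+r,u-r:u+r]=1
    Q=C[m&ok&(z>h)];print(nm,rect(Q),len(Q),Q[:,2].max().round(4))
E
```

```text
floor [511.  85.] (array([ 0.5728, -0.1845]), 322, 68, -76.0) 0.0032
floor [526. 153.] (array([ 0.5509, -0.2316]), 398, 148, 65.3) 0.0032
floor [ 99. 148.] (array([0.5038, 0.1782]), 392, 137, 88.4) 0.0031
floor [147. 143.] (array([0.5196, 0.1358]), 314, 87, -88.6) 0.0031
floor [142. 185.] (array([0.4863, 0.1394]), 350, 71, -74.6) 0.0031
large (array([ 0.6188, -0.0041]), 21, 21, 14.8) 240 0.0651
small (array([ 0.4477, -0.1319]), 13, 13, 1.5) 85 0.0451
tape (array([0.4556, 0.1312]), 49, 48, 89.3) 427 0.0336
carton (array([ 0.4627, -0.0028]), 60, 40, -17.5) 1013 0.034
```

```bash
cat >> h.py <<'E'
def pick(x,y,psi,z,pre,close,strength=30):
    env.move_gripper(pre)
    env.reach([x,y,.18],quat(psi)); env.move_straight([x,y,z],.15)
    env.move_gripper(close,strength)
    s=env.sense(); print("grip",round(s["finger_gap"],4),round(float(np.max(s["grasp_force"])),1),"t",round(s["t"],1))
    env.move_straight([x,y,.2],.2)
    s=env.sense(); print("lifted",round(s["finger_gap"],4),round(float(np.max(s["grasp_force"])),1))
def place(x,y,psi,z,rel):
    env.reach([x,y,.2],quat(psi)); env.move_straight([x,y,z+.03],.2); env.move_straight([x,y,z],.06)
    env.move_gripper(rel); env.wait(.15); env.move_straight([x,y,.2],.2)
    print("t",round(env.sense()["t"],1))
E
python3 - <<'E'
from h import *
p=wrist();C=cloud(p);z=C[...,2];ok=p["z_map"]>0
hsv=cv2.cvtColor(p["color"],cv2.COLOR_BGR2HSV)
b=((hsv[...,0]>100)&(hsv[...,0]<125)&(hsv[...,1]>150)).astype(np.uint8); b[:, :60]=0
n,l,st,c=cv2.connectedComponentsWithStats(b)
for i in range(1,n):
    if st[i,4]>200: print("floor",np.round(c[i]),rect(C[(l==i)&ok&(z<.02)]))
a=np.radians(9.7)
pick(.6135+.003*np.cos(a),.1267+.003*np.sin(a),a,.077,.06,0.0)
E
```

```text
floor [510.  84.] (array([ 0.6045, -0.3028]), 68, 63, -69.0)
floor [ 98. 147.] (array([0.5096, 0.3318]), 130, 64, -14.6)
floor [525. 152.] (array([ 0.5008, -0.3423]), 149, 68, 21.1)
floor [146. 142.] (array([0.5182, 0.2546]), 74, 64, -15.1)
floor [141. 184.] (array([0.4518, 0.2718]), 64, 48, 75.2)
grip 0.0193 28.0 t 6.7
lifted 0.0187 28.1
```

```bash
python3 - <<'E'
from h import *
a=np.radians(20.9)
place(.5008,-.3423,a,.080,.036)
pick(.6188,-.0041,0,.089,.07,0.0)
place(.6045,-.3028,a,.0915,.055)
p=wrist();cv2.imwrite("pics/w1.png",p["color"])
E
```

```text
t 11.7
grip 0.0308 29.3 t 14.6
lifted 0.0307 29.8
t 18.9
```

View pics/w1.png

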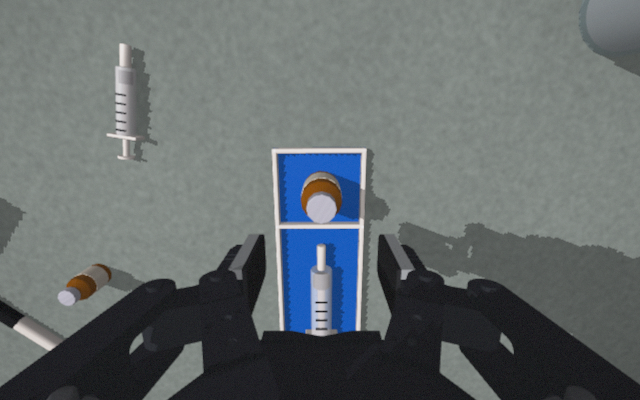

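The large vial stands in the short compartment at (320,195), and the syringe lies along the long one at (320,300). I'll check their numbers before touching the second kit.

```bash
python3 - <<'E'
from h import *
env.reach([.47,-.30,.36],quat(np.radians(20.9)))
p=wrist();C=cloud(p);a=np.radians(20.9);M=np.array([[np.cos(a),np.sin(a)],[-np.sin(a),np.cos(a)]])
o=np.array([.5008,-.3423])+.034*M[0]
for t in ["long_syringe","large_vial"]:
    for pr,e,Q in look(p,t)[:2]:
        B=Q[Q[:,2]>.006]; L=(B[:,:2]-o)@M.T; T=L[B[:,2]>B[:,2].max()-.004]
        print(t,round(pr,2),e,"local",np.percentile(L,[2,98],0).round(3).tolist(),"top",T.mean(0).round(3),B[:,2].max().round(3))
for t in ["short_syringe","small_vial"]:
    for pr,e,Q in look(p,t)[:1]: 
        print(t,round(pr,2),rect(Q[Q[:,2]>(.005 if t[1]=='h' else .034)]))
E
```

```text
long_syringe 0.67 [347.7, 106.5, 370.2, 199.4] local [[-0.096, -0.01], [0.02, 0.01]] top [-0.039 -0.   ] 0.026
large_vial 0.74 [349.5, 43.1, 380.3, 74.9] local [[0.061, -0.013], [0.09, 0.015]] top [ 0.077 -0.   ] 0.067
short_syringe 0.9 (array([ 0.592 , -0.1331]), 45, 23, 23.0)
small_vial 0.95 (array([ 0.4482, -0.1338]), 14, 13, 56.4)
```

```bash
python3 - <<'E'
from h import *
a=np.radians(-14.7);b=np.radians(15.5)
pick(.6141+.003*np.cos(b),-.1267+.003*np.sin(b),b,.076,.05,0.0)
place(.5096,.3318,a,.079,.03)
pick(.448,-.1325,0,.086,.06,0.0)
place(.4518,.2718,a,.0885,.04)
p=wrist();cv2.imwrite("pics/w2.png",p["color"])
E
```

```text
grip 0.0122 30.3 t 22.6
lifted 0.0121 29.6
t 27.6
grip 0.0205 28.9 t 30.9
lifted 0.0202 29.3
t 35.5
```

View pics/w2.png

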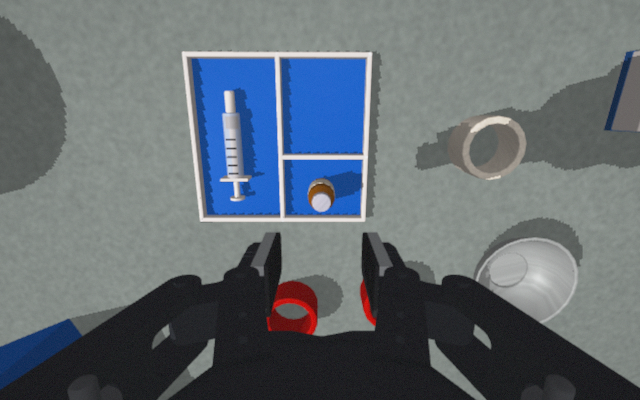

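Short syringe (232,145) and small vial (320,195) sit well in their compartments, and the wider pocket (325,105) is free. The white roll at (487,147) goes next.

```bash
python3 - <<'E'
from h import *
a=np.radians(-14.7)
pick(.4556,.1312,0,.080,.085,0.0)
place(.5182,.2546,a,.0825,.066)
env.reach([.45,.2,.38],quat(0))
p=wrist();C=cloud(p);cv2.imwrite("pics/w3.png",p["color"])
M=np.array([[np.cos(a),np.sin(a)],[-np.sin(a),np.cos(a)]]);o=np.array([.5096,.3318])-.036*M[1]
for t in ["short_syringe","small_vial","tape_roll"]:
    for pr,e,Q in look(p,t)[:4]:
        B=Q[Q[:,2]>.006]; L=(B[:,:2]-o)@M.T; T=L[B[:,2]>B[:,2].max()-.004]
        print(t,round(pr,2),np.round(e),"local",np.percentile(L,[2,98],0).round(3).tolist(),"top",T.mean(0).round(3),B[:,2].max().round(3))
print(env.sense()["t"])
E
```

```text
grip 0.0495 28.4 t 37.9
lifted 0.0489 31.1
t 41.7
short_syringe 0.71 [216.  86. 236. 153.] local [[-0.044, 0.029], [0.039, 0.04]] top [-0.005  0.035] 0.02
small_vial 0.77 [266. 151. 280. 170.] local [[-0.048, -0.048], [-0.031, -0.03]] top [-0.042 -0.038] 0.047
tape_roll 0.86 [260.  87. 300. 131.] local [[0.003, -0.061], [0.049, -0.014]] top [ 0.027 -0.037] 0.035
tape_roll 0.74 [271.   0. 300.   5.] local [[0.151, -0.027], [0.162, 0.001]] top [ 0.153 -0.013] 0.032
tape_roll 0.6 [280. 217. 314. 254.] local [[-0.165, -0.122], [-0.119, -0.077]] top [-0.142 -0.1  ] 0.033
tape_roll 0.56 [216. 212. 255. 246.] local [[-0.178, -0.033], [-0.134, 0.013]] top [-0.153 -0.005] 0.034
42.7583
```

View pics/w3.png

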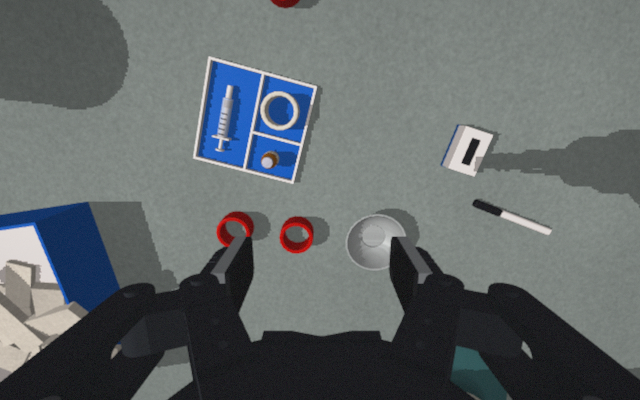

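The square tray is filled as required: syringe at (224,118), tape roll at (280,110), vial at (269,160). All are near the centres of their windows, and the carton hasn't been touched.

```bash
python3 -c "
from station import env
env.wait(.3); print(env.sign_off())"
```

```text
the job is handed in; nothing more can be done
None
```

Both kits are complete and the job is handed in at about 43 s of the 131 s allowed: the final camera checks put all five items upright or flat near the centres of their compartments, and I did not touch the swab carton; the judge's result was not reported back.

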